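# Pack out the gap beside the hob

## Robot

A 7-joint arm with a two-finger parallel gripper is mounted at the origin on the work surface. World frame = base frame: x ahead of the robot, y to its left, z up, the work surface at z = 0. Lengths are in mm, angles in rad, forces in N, time in s.
With the tool pointing down it reaches from about 400 to 850 mm from the base axis. Payload 4.5 kg.
Tool frame: the origin (TCP) lies at the very end of the fingers, on their centre line; the grasp point (between the pads) lies env.grip_point_offset behind it (env.grip_point_offset is the distance from the TCP to the grasp point, in mm); z points along the fingers, x is the direction in which the jaws open and shut, and the axes are right-handed (so a half turn about z gives the same grasp; the last joint's range is limited). The gripper opens to 85 mm and grips with 20 to 120 N. Pads are 22 mm wide; open, the fingers measure 114 mm over their backs; the gripper's body (76 mm by 85 mm) begins 54 mm behind the grasp point. The pads swing forward as they close: fully open they stand 13 mm farther back than shut.
Start: joints at [-1.233, 0.689, -0.195, 1.565, 0.157, 0.902, -0.215], TCP at [186.948, 596.41, 231.317] pointing down, gripper open.
Joint ranges: [-3.01, 3.01], [-0.46, 2.08], [-1.47, 1.51], [0.13, 2.56], [-1, 4.14], [0.04, 2.09], [-2.66, 2.66]. Speed limits (rad/s): [2.57, 2.57, 3.14, 3.14, 3.14, 3.14, 3.14].

## Interface

Orientations are given as [roll, pitch, yaw] about the fixed x, y, z axes, in that order (R = Rz(yaw) Ry(pitch) Rx(roll)).
In Python, from cell import env gives the robot as it stands.
- The arm moves only by the tool play_rows, never from a script. Its argument "increments" is a list of rows, each a list of 4 numbers: the shift along the tool's x, y, z in cm, then the turn about the tool's z in degrees. A call has 1 to 20 rows; each row is the pose to reach, as a shift and turn from the pose commanded when the call began, along the tool's axes at that moment; what a row does not reach only later rows make up. A row lasts 1/12 s, in which the tool goes at most 41.7 mm and 7.16 degrees, less where a joint would pass 70% of its speed; a pose out of reach is approached as far as the arm can. A call with a gripper value outside its range is refused whole. "claw" is the gripper command: -1 is shut, 1 is fully open, values between are in proportion, set as the call begins (left out, the last holds). The fingers move at their own pace and stop on an object; "grip_force" is the grip in N (left out, the last holds). Time passes only in rows, so rows that repeat a pose let the fingers close. It gives the time, the measured TCP pose, the force and the opening at its end, in the units of the state.
- env.state(): the state, without advancing time (a new reading comes with each control period).
- env.snapshot(name): name is "side" or "top"; returns the picture (420x560x3 uint8, red, green, blue); there is no depth.
- env.camera_info(name): a dict with "fovy" (degrees; the focal length in pixels is half the picture's height over the tangent of half this angle, whatever the lens; pixels are square), "cx", "cy" (the principal point, pixels), "rvec" (rotation vector, rad) and "tvec" (3), from world to camera coordinates, as OpenCV has them. Camera axes: x right, y down, z forward; pixel columns grow to the right and rows downward; lengths in mm; the calibration is good to about 2 mm. A picture is of the moment at which its call begins. camera_info takes no time and is no camera call.
- env.finish_job(): hands the job in, once; it reports no verdict.
Trained networks look in the newest picture that a camera, given by its name, has taken for a name from the list of things; names that differ only in an ending like _2 or _b are one class to them, and where a whole thing is asked for, a point or a joint stands for the part that bears it (a point fixed in the world has none). Each returns a list of dicts, best first, with "confidence" (0 to 1); they miss things now and then, are a little off and sometimes report something else, mostly with a low value. They report only what shows in the picture. A call takes as long as a camera call. They do not tell look-alikes from the thing itself.
- env.look_for(camera, name): "centre" ([x, y, z] in mm, in the coordinates of the camera as it stood for that picture, good to about 4 mm: the middle of the surface that is visible of it).
- env.outline_of(camera, name): "pixels" (420x560 bool, what is visible of it).
- env.mark_of(camera, name): "centre" ([x, y, z] in mm, in the coordinates of the camera as it stood for that picture, good to about 4 mm: a listed point, or the origin of a listed thing).
The state is a dict: "time_s": time; "qpos": joint angles; "dq": joint speeds; "effort": joint torques, N m; "tcp_pos": TCP position; "orientation": TCP orientation; "ft_force": force on the tool from outside, world axes, zero at the start; "torque": the same for the moment, N m; "opening": opening from 0.0 (shut) to 1.0 (fully open).
Only numpy, scipy, OpenCV 4.12 (cv2) and the standard library are available. Lean on these libraries where they do the work, as an engineer would, in place of code of your own. Each camera call takes 0.05 s, during which the arm holds its last target. There are 200 camera calls.

## Task

Stop the hob from creeping towards the sink: try the wooden packers from the rack in the gap between the hob and the plastic pad of the steel guard until you find one that slides down snugly, press it fully home onto the worktop, upright against the hob and held by the pad, and let go. Feel your way in gently, never leaning hard on the hob, and stand any packer that jams or is loose back in the rack; leave the mug, the soap and the bowl alone.

Things in the scene. Friction and masses are not known exactly. Their poses are not given: they have to be found in the camera images.
- thin_centre (a point): centre (half-way up) of the thin packer, a plain light wooden board on edge in the rack: 10 mm thick (its y), 56 mm long (x), 104 mm tall (z), about 41 g; only thickness differs. Foot tapers by 2 mm on both broad faces over the lowest 6 mm. Grip it across its thickness near the top, fingertips at least 68 mm above its foot, to clear the hob
- packer_thin: the thin packer itself; origin at the centre of its underside, axes as for its centre
- middle_centre (a point): centre (half-way up) of the middle packer, a plain light wooden board on edge in the rack: 14 mm thick (its y), 56 mm long (x), 104 mm tall (z), about 57 g; only thickness differs. Foot tapers by 2 mm on both broad faces over the lowest 6 mm. Grip it across its thickness near the top, fingertips at least 68 mm above its foot, to clear the hob
- packer_middle: the middle packer itself; origin at the centre of its underside, axes as for its centre
- thick_centre (a point): centre (half-way up) of the thick packer, a plain light wooden board on edge in the rack: 18 mm thick (its y), 56 mm long (x), 104 mm tall (z), about 73 g; only thickness differs. Foot tapers by 2 mm on both broad faces over the lowest 6 mm. Grip it across its thickness near the top, fingertips at least 68 mm above its foot, to clear the hob
- packer_thick: the thick packer itself; origin at the centre of its underside, axes as for its centre
- hob: flat black portable induction hob, fixed, rigid, 320 (x) by 290 (y) by 62 mm (z); origin at the centre of its underside; its gap-side face is upright, at y = -145 mm in its frame. Facing it stands a bent steel guard, 62 mm tall, 200 mm long, fixed, with a smooth grey plastic pad 120 mm long. The free gap between hob and pad is 5.5 to 17 mm, differs each time and is not measured: find it by trying
- gap_edge (a point): middle of the top edge of the hob's gap-side face, 62 mm up; axes as the hob's: -y points from the hob into the gap, x runs along it. A packer belongs here on edge, long side along x, within 40 mm of this point along x, a broad face against the hob, foot on the bare worktop (centre 52 mm up). The hob's edge has almost no lead-in; the pad's top 16 mm leans 12 mm back as one
- gap_foot (a point): foot of the hob's face, 62 mm below the gap edge point. The pad opposite is sprung: it yields up to 6 mm away from the hob, pushing with 2.5 N at first, 5.5 N at 6 mm, then stops dead. A packer up to 6 mm thicker than the free gap goes down, rubbing (up to about 12 N), and is held; a thicker one jams in the upper half of the gap; one thinner than the gap stays loose
- rack: wooden rack, fixed, 75 (x) by 210 (y) mm, origin at the centre of its underside. Three stalls side by side along its y, 70 mm apart (at -70, 0, 70 mm), each 24 mm wide and 67 mm long inside, floor 6 mm above the worktop, side walls 38 mm above the worktop; each holds one packer, upright, long side along the rack's x; which packer is in which stall varies
- mug: white mug 80 mm across, 90 mm tall, standing by; origin under its centre
- soap: green washing-up bottle 60 mm across, 170 mm tall, standing by; origin under its centre
- bowl: steel bowl 130 mm across, 55 mm tall, standing by; origin under its centre
There are look-alikes about, which are no part of the job. What is shaped like the packer_middle but green or turquoise is not meant.

How it is judged (in metres and radians):
On the way:
1. a packer is brought to the mouth of the gap (((horizontal distance between thin_centre and gap_edge below 0.045 m and height (world z) of thin_centre below 0.135 m) or (horizontal distance between middle_centre and gap_edge below 0.045 m and height (world z) of middle_centre below 0.135 m) or (horizontal distance between thick_centre and gap_edge below 0.045 m and height (world z) of thick_centre below 0.135 m))), for 0.1 s.
At the end, for the whole second after the job is handed in: one packer upright in the gap (centre under 57 mm up, within 40 mm of the gap edge point along the gap, tilt under 0.12 rad), pressed on the hob with over 1 N, at rest; the others in the rack (centre within 110 mm of its middle, under 75 mm up, tilt under 0.6 rad), at rest ((((height (world z) of thin_centre below 0.057 m and angle between thin_centre's own z axis and vertical below 0.12 rad and x of thin_centre in the frame of hob between -0.04 and 0.04 m and y of thin_centre in the frame of hob between -0.16 and -0.147 m and contact force between packer_thin and hob above 1 N and linear speed of packer_thin below 0.01 m/s) and (horizontal distance between middle_centre and rack below 0.11 m and height (world z) of middle_centre below 0.075 m and angle between middle_centre's own z axis and vertical below 0.6 rad and linear speed of packer_middle below 0.02 m/s) and (horizontal distance between thick_centre and rack below 0.11 m and height (world z) of thick_centre below 0.075 m and angle between thick_centre's own z axis and vertical below 0.6 rad and linear speed of packer_thick below 0.02 m/s)) or ((height (world z) of middle_centre below 0.057 m and angle between middle_centre's own z axis and vertical below 0.12 rad and x of middle_centre in the frame of hob between -0.04 and 0.04 m and y of middle_centre in the frame of hob between -0.16 and -0.147 m and contact force between packer_middle and hob above 1 N and linear speed of packer_middle below 0.01 m/s) and (horizontal distance between thin_centre and rack below 0.11 m and height (world z) of thin_centre below 0.075 m and angle between thin_centre's own z axis and vertical below 0.6 rad and linear speed of packer_thin below 0.02 m/s) and (horizontal distance between thick_centre and rack below 0.11 m and height (world z) of thick_centre below 0.075 m and angle between thick_centre's own z axis and vertical below 0.6 rad and linear speed of packer_thick below 0.02 m/s)) or ((height (world z) of thick_centre below 0.057 m and angle between thick_centre's own z axis and vertical below 0.12 rad and x of thick_centre in the frame of hob between -0.04 and 0.04 m and y of thick_centre in the frame of hob between -0.16 and -0.147 m and contact force between packer_thick and hob above 1 N and linear speed of packer_thick below 0.01 m/s) and (horizontal distance between thin_centre and rack below 0.11 m and height (world z) of thin_centre below 0.075 m and angle between thin_centre's own z axis and vertical below 0.6 rad and linear speed of packer_thin below 0.02 m/s) and (horizontal distance between middle_centre and rack below 0.11 m and height (world z) of middle_centre below 0.075 m and angle between middle_centre's own z axis and vertical below 0.6 rad and linear speed of packer_middle below 0.02 m/s)))); the robot touches nothing.
It fails at once if the hob is pressed harder than 25 N (contact force between anything else and hob above 25 N).
It fails at once if the mug is disturbed (moved more than 20 mm) (distance of mug from where it was at the start of the episode above 0.02 m).
It fails at once if the soap is disturbed (moved more than 20 mm) (distance of soap from where it was at the start of the episode above 0.02 m).
It fails at once if the bowl is disturbed (moved more than 20 mm) (distance of bowl from where it was at the start of the episode above 0.02 m).
It also fails if it takes over 72 s, if anything falls off the work surface, if the arm or the gripper's body presses on something with over 40 N, if the wrist force passes 120 N, or if a joint passes its speed limit or range.

## Working session

There is one attempt and no reset: what is moved stays moved. The work goes in short steps, Python scripts to look and compute and a tool call to move; the robot and the scene stay as the last step left them, time stands still between calls to the robot, and variables do not carry over. Pictures are saved under pics/ and viewed, about 8 in all and at most 12, crops included, and the job is handed in when it is done.

Besides the shell and the picture viewer there is one more tool, called after ">>>" in YAML: its name, and indented under it one key for each argument. play_rows: Moves the arm, as the interface text tells. Its arguments: {"type":"object","properties":{"increments":{"type":"array"},"claw":{"type":"number"},"grip_force":{"type":"number"}},"required":["increments"]}

```bash
mkdir -p pics; cat > h.py <<'E'
import numpy as np, cv2
from cell import env
def cam(n):
    c=env.camera_info(n); R=cv2.Rodrigues(np.array(c["rvec"],float))[0]; t=np.array(c["tvec"],float).ravel()
    f=210/np.tan(np.radians(c["fovy"])/2); return R,t,f,c["cx"],c["cy"]
def toworld(n,p):
    R,t,*_=cam(n); return R.T@(np.array(p)-t)
def pix(n,P):
    R,t,f,cx,cy=cam(n); q=R@np.array(P,float)+t; return np.array([f*q[0]/q[2]+cx,f*q[1]/q[2]+cy])
def ray(n,uv,z):
    R,t,f,cx,cy=cam(n); d=R.T@np.array([(uv[0]-cx)/f,(uv[1]-cy)/f,1]); o=-R.T@t
    return o+d*(z-o[2])/d[2]
def save(n,name,crop=None,s=1):
    im=env.snapshot(n)[:,:,::-1]
    if crop: x0,y0,x1,y1=crop; im=im[y0:y1,x0:x1]
    cv2.imwrite("pics/"+name,cv2.resize(im,None,fx=s,fy=s,interpolation=cv2.INTER_CUBIC))
E
python3 - <<'E'
from h import *
print(env.state(), env.grip_point_offset)
for n in("top","side"):
    save(n,n+"0.png"); 
    for k in "thin_centre middle_centre thick_centre gap_edge gap_foot rack hob mug soap bowl".split():
        print(n,k,[(toworld(n,r["centre"]).round(),round(r["confidence"],2),pix(n,toworld(n,r["centre"])).round()) for r in env.mark_of(n,k)[:4]])
E
```

```text
{'time_s': 0.0, 'qpos': array([-1.23318731,  0.69002343, -0.19451034,  1.56636161,  0.15724096,
        0.90247387, -0.21511571]), 'dq': array([-0.00089297, -0.00021479,  0.00078241,  0.00050394,  0.00181586,
       -0.00025451, -0.00043194]), 'effort': array([ 1.78406885e-04, -5.39605379e+01, -1.26677111e+00, -1.58543175e+01,
        9.02794709e-03,  9.30724083e-03,  1.94005264e-05]), 'tcp_pos': array([186.81122417, 595.73894257, 230.45463038]), 'orientation': array([3.14150624e+00, 1.87989745e-03, 1.26701865e+00]), 'ft_force': array([-0.04830612, -0.55953883, -0.08977294]), 'torque': array([ 0.00648079, -0.06637529,  0.00960498]), 'opening': 1.0004262454075812} 18.700000000000003
top thin_centre [(array([ 507., -259.,   56.]), 0.46, array([338., 237.]))]
top middle_centre [(array([ 736., -297.,    0.]), 0.68, array([348., 153.])), (array([ 519., -187.,   61.]), 0.65, array([309., 232.])), (array([ 380., -196.,   59.]), 0.57, array([313., 290.])), (array([487., -89.,  50.]), 0.55, array([269., 246.]))]
top thick_centre [(array([ 502., -327.,   54.]), 0.71, array([366., 239.])), (arr
[... 904 characters left out ...]
y([230., 209.]))]
side thick_centre [(array([ 501., -331.,   59.]), 0.61, array([285., 280.]))]
side gap_edge [(array([599., 104.,  56.]), 0.88, array([243., 151.]))]
side gap_foot [(array([596., 111.,  -2.]), 0.88, array([242., 169.]))]
side rack [(array([ 507., -261.,   -2.]), 0.64, array([272., 276.]))]
side hob [(array([577., 246.,  -6.]), 0.93, array([218., 147.]))]
side mug [(array([ 794., -169.,   -1.]), 0.94, array([367., 208.]))]
side soap [(array([ 604., -509.,    1.]), 0.76, array([386., 353.])), (array([ 506., -261.,   -1.]), 0.29, array([272., 276.]))]
side bowl [(array([ 737., -299.,    1.]), 0.69, array([380., 250.])), (array([ 796., -167.,    1.]), 0.19, array([368., 206.]))]
```

View pics/top0.png

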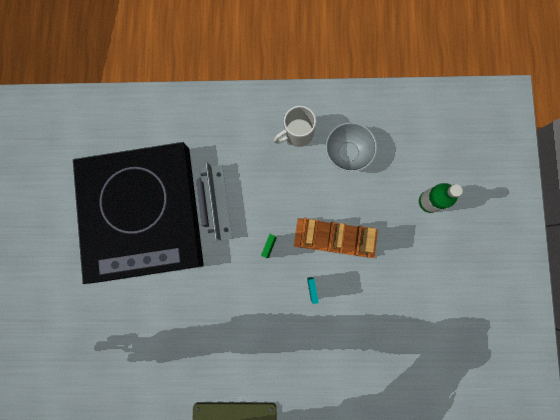

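View pics/side0.png

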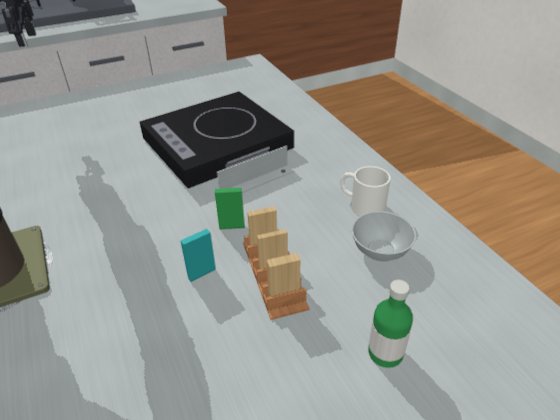

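```bash
python3 - <<'E'
from h import *
save("top","rack_top.png",(255,200,405,310),5)
im={n:env.snapshot(n) for n in("top","side")}
# yaw estimates
for n in im:
  for k in("rack","hob"):
    m=env.outline_of(n,k)[0]["pixels"]; 
    c=max(cv2.findContours(m.astype(np.uint8),0,2)[0],key=cv2.contourArea)
    print(n,k,m.sum(),cv2.approxPolyDP(c,4,True).reshape(-1,2).tolist())
E
```

```text
top rack 1676 [[296, 219], [295, 246], [374, 255], [358, 251], [361, 226], [345, 223], [342, 243], [334, 248], [336, 223], [315, 220], [312, 241], [306, 244], [308, 220]]
top hob 15096 [[183, 142], [73, 160], [83, 283], [203, 264], [189, 151]]
side rack 1523 [[246, 236], [244, 247], [270, 318], [308, 310], [301, 287], [267, 294], [266, 270], [258, 269], [257, 247]]
side hob 8306 [[293, 131], [240, 93], [140, 122], [148, 144], [187, 187], [214, 178], [228, 161], [258, 149], [292, 148]]
```

The top view shows the hob at left, the guard with its pad at about (212,200), and the rack at (336,238) holding three wooden boards at (310,232), (338,237) and (368,240). The look-alikes are green at (269,245) and turquoise at (313,290). They are not wooden and not in the rack, so they are not meant. I'll confirm this in the enlarged crop.

View pics/rack_top.png

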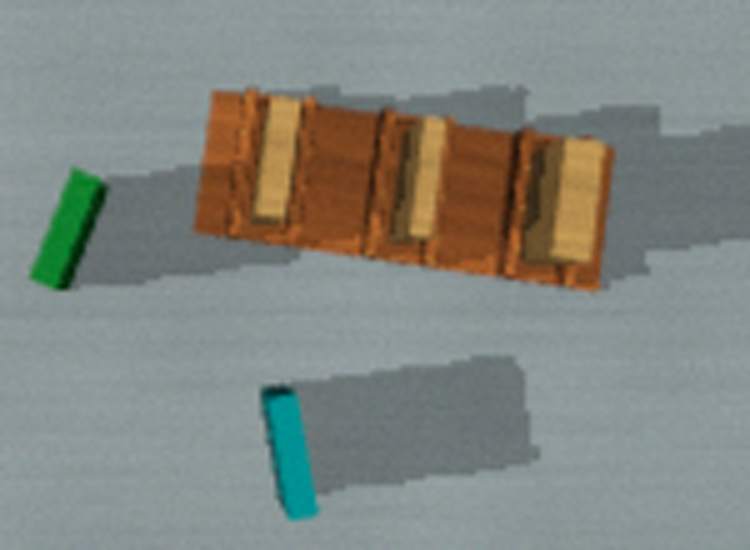

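```bash
python3 - <<'E'
from h import *
save("top","guard_top.png",(175,135,255,270),4)
# hob top corners at z=62
# hob outline in top view: corners
P={k:ray("top",uv,62)[:2].round(1) for k,uv in dict(fr=(184.5,142.5),nr=(203,264.5),fl=(73,160),nl=(83,283)).items()}
print("hobcorners",P); d=P["fr"]-P["nr"]; print(np.linalg.norm(d),np.degrees(np.arctan2(d[1],d[0])))
d=P["fr"]-P["fl"]; print(np.linalg.norm(d),np.degrees(np.arctan2(d[0],-d[1])))
d=P["fl"]-P["nl"]; print(np.linalg.norm(d),np.degrees(np.arctan2(d[1],d[0])))
# wood tops: bright wood segmentation
im=env.snapshot("top").astype(int); hsv=cv2.cvtColor(im.astype(np.uint8),cv2.COLOR_RGB2HSV)
m=((hsv[...,2]>165)&(hsv[...,0]<28)&(hsv[...,1]>60)).astype(np.uint8); m[:210]=0;m[265:]=0;m[:,:285]=0;m[:,390:]=0
n,l,s,c=cv2.connectedComponentsWithStats(m)
for i in range(1,n):
  if s[i,4]>20:
    ys,xs=np.where(l==i); b=cv2.boxPoints(cv2.minAreaRect(np.c_[xs,ys].astype(np.float32)))
    print(s[i],c[i].round(1),[ray("top",q,104+6)[:2].round().tolist() for q in b])
print("px/mm",cam("top")[2], (-cam("top")[0].T@cam("top")[1]).round(), (-cam("side")[0].T@cam("side")[1]).round(),cam("side")[2])
s=[]
for n in("top","side"):
  for k in("thin_centre","middle_centre","thick_centre","gap_edge","gap_foot","rack","hob"):
    for _ in range(3):
      (env.snapshot(n)); print(n,k,[(toworld(n,r["centre"]).round(),round(r["confidence"],2)) for r in env.mark_of(n,k)[:1]]) if 0 else None
E
```

```text
hobcorners {'fr': array([751.3, 127.2]), 'nr': array([441.8,  72.9]), 'fl': array([709.1, 414.5]), 'nl': array([398.3, 368.8])}
314.2272107886266 9.950941768264576
290.38273020274465 8.356125539593942
314.1418946909183 8.364824668462193
[307 220   8  23 126] [310.3 230.8] [[493.0, -178.0], [546.0, -186.0], [544.0, -199.0], [492.0, -191.0]]
[337 224   7  23  91] [340.2 234.9] [[483.0, -250.0], [535.0, -257.0], [534.0, -266.0], [482.0, -259.0]]
[366 228  10  24 173] [370.2 239.5] [[472.0, -315.0], [526.0, -323.0], [524.0, -339.0], [470.0, -332.0]]
px/mm 389.83443750582865 [ 452. -146. 1022.] [ 246. -856.  708.] 478.1936555790956
```

Confirmed: the boards in the rack are, from left to right, middle (13 mm measured, 14 nominal), thin (9 mm) and thick (17 mm). Next I'll refine the hob pose and look at the gap.

View pics/guard_top.png

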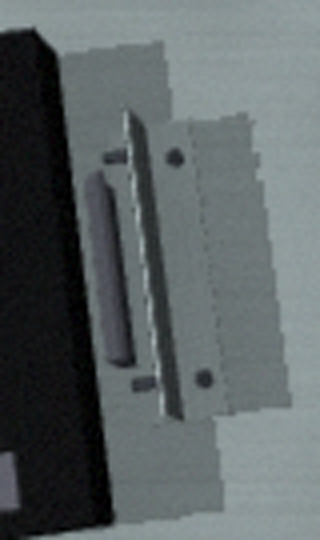

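```bash
cat > fit.py <<'E'
from h import *
from scipy.optimize import minimize
def box(p,sz,z0,n):
    x,y,a=p; c,s=np.cos(a),np.sin(a); 
    P=[(x+c*u-s*v,y+s*u+c*v,z) for u in(-sz[0]/2,sz[0]/2) for v in(-sz[1]/2,sz[1]/2) for z in(z0,z0+sz[2])]
    q=np.array([pix(n,k) for k in P]); h=cv2.convexHull((q*1).astype(np.float32))
    m=np.zeros((1680,2240),np.uint8); cv2.fillConvexPoly(m,((h+.5)*4-.5).round().astype(int),1)
    return cv2.resize(m.astype(np.float32),(560,420),interpolation=cv2.INTER_AREA)
def fit(p0,sz,z0,masks):
    S=np.array([1,1,1/150])
    f=lambda v:sum(np.abs(box(p0+v*S,sz,z0,n)-m)[w].sum() for n,(m,w) in masks.items())
    b=minimize(f,[0,0,0],method="Nelder-Mead",options=dict(initial_simplex=[[0,0,0],[6,0,0],[0,6,0],[0,0,6]],xatol=.05))
    return p0+b.x*S,b.fun
E
python3 - <<'E'
from fit import *
T=env.snapshot("top"); S=env.snapshot("side")
full=np.ones((420,560),bool)
hm={}
for n,im in(("top",T),("side",S)):
    b=box((575,247,.155),(345,315,62),0,n)>0
    core=box((575,247,.155),(290,260,62),0,n)>.99
    # soft mask: brightness within ring; inner filled
    g=im.max(2).astype(float); m=np.clip((110-g)/60,0,1); m[core]=1
    w=b.copy()
    if n=="top": w[:,195:]&=False; 
    hm[n]=(m.astype(np.float32),w)
p0=np.array([575,247,.155])
for k in(("top",),("side",),("top","side")):
    p,f=fit(p0,(320,290,62),0,{n:hm[n] for n in k}); print("hob",k,p.round(3),f,"edge",(p[:2]+145*np.array([np.sin(p[2]),-np.cos(p[2])])).round(1))
for nm,xy,t in(("middle",(518,-190),14),("thin",(509,-258),10),("thick",(500,-327),18)):
    pm={}
    for n,im in(("top",T),("side",S)):
        hsv=cv2.cvtColor(im,cv2.COLOR_RGB2HSV); m=((hsv[...,2]>140)&(hsv[...,0]<28)&(hsv[...,1]>50)&(hsv[...,0]>12)).astype(np.float32)
        w=box((*xy,-.15),(70,30,66),44,n)>0; pm[n]=(m,w)
    for k in(("top",),("side",)):
        p,f=fit(np.array([*xy,-.15]),(56,t,66),44,{n:pm[n] for n in k}); print(nm,k,p.round(3),round(f,1))
E
```

```text
hob ('top',) [5.74912e+02 2.49678e+02 1.46000e-01] 105.59166717529297 edge [596.  106.2]
hob ('side',) [5.78623e+02 2.58065e+02 1.30000e-01] 600.1875 edge [597.4 114.3]
hob ('top', 'side') [5.75157e+02 2.49689e+02 1.47000e-01] 848.9041748046875 edge [596.4 106.3]
middle ('top',) [ 5.20332e+02 -1.89319e+02 -1.50000e-01] 49.2Traceback (most recent call last):
  File "<stdin>", line 22, in <module>
  File "fit.py", line 12, in fit
    b=minimize(f,[0,0,0],method="Nelder-Mead",options=dict(initial_simplex=[[0,0,0],[6,0,0],[0,6,0],[0,0,6]],xatol=.05))
    res = _minimize_neldermead(fun, x0, args, callback, bounds=bounds,
                               **options)
    fxcc = func(xcc)
    fx = function(np.copy(x), *(wrapper_args + args))
  File "fit.py", line 11, in <lambda>
    f=lambda v:sum(np.abs(box(p0+v*S,sz,z0,n)-m)[w].sum() for n,(m,w) in masks.items())
               ~~~^^^^^^^^^^^^^^^^^^^^^^^^^^^^^^^^^^^^^^^^^^^^^^^^^^^^^^^^^^^^^^^^^^^^^
  File "fit.py", line 11, in <genexpr>
    f=lambda v:sum(np.abs(box(p0+v*S,sz,z0,n)-m)[w].sum() for n,(m,w) in masks.items())
                          ~~~^^^^^^^^^^^^^^^^
  File "fit.py", line 6, in box
    q=np.array([pix(n,k) for k in P]); h=cv2.convexHull((q*1).astype(np.float32))
                ~~~^^^^^
  File "h.py", line 9, in pix
    R,t,f,cx,cy=cam(n); q=R@np.array(P,float)+t; return np.array([f*q[0]/q[2]+cx,f*q[1]/q[2]+cy])
                ~~~^^^
  File "h.py", line 4, in cam
    c=env.camera_info(n); R=cv2.Rodrigues(np.array(c["rvec"],float))[0]; t=np.array(c["tvec"],float).ravel()
ValueError: time passes only in moves, steps and waits
```

```bash
sed -i 's/^def cam/import functools\n@functools.lru_cache\ndef cam/' h.py
python3 - <<'E'
from fit import *
T=env.snapshot("top"); S=env.snapshot("side")
for nm,xy,t in(("middle",(518,-190),14),("thin",(509,-258),10),("thick",(500,-327),18)):
    for n,im in(("top",T),("side",S)):
        hsv=cv2.cvtColor(im,cv2.COLOR_RGB2HSV); m=((hsv[...,2]>140)&(hsv[...,0]<28)&(hsv[...,1]>50)&(hsv[...,0]>12)).astype(np.float32)
        w=box((*xy,-.15),(70,30,66),44,n)>0
        p,f=fit(np.array([*xy,-.15]),(56,t,66),44,{n:(m,w)}); print(nm,n,p.round(3),round(f,1))
# hob face foot line & top line by subpixel edges in top view
g=cv2.GaussianBlur(T.max(2).astype(np.float32),(1,3),0)
foot=[];top=[];pad=[]
for v in list(range(150,170))+list(range(240,262)):
    r=g[v,170:215]; x0=170+np.argmax(np.diff(r)); i=int(x0)-170
    # half-level between dark (25) and shadow
    lo,hi=r[i-4],r[min(i+4,44)]; k=np.where((r[:-1]<(lo+hi)/2)&(r[1:]>=(lo+hi)/2))[0][0]
    foot.append((170+k+((lo+hi)/2-r[k])/(r[k+1]-r[k]),v))
F=np.array([ray("top",q,0)[:2] for q in foot]); c=np.polyfit(F[:,0],F[:,1],1); print("foot line y=",c,"yaw",np.arctan(c[0]),"y@597",np.polyval(c,597),"res",np.std(F[:,1]-np.polyval(c,F[:,0])))
for v in(185,195,205,215,222): print(v,T[v,182:214].astype(int).sum(1)//3)
for q in((196.5,182.5),(198.7,200),(201.5,222)):
    P=ray("top",q,46); print("pad",P.round(1),"gap",((np.polyval(c,P[0])-P[1])*np.cos(np.arctan(c[0]))).round(1))
print(env.state()["time_s"])
E
```

```text
middle top [ 5.20332e+02 -1.89319e+02 -1.50000e-01] 47.2
middle side [ 5.18021e+02 -1.96975e+02 -1.09000e-01] 137.8
thin top [ 5.09376e+02 -2.61688e+02 -1.28000e-01] 79.6
thin side [ 5.07094e+02 -2.61946e+02 -9.80000e-02] 371.1
thick top [ 4.98189e+02 -3.39457e+02 -7.70000e-02] 98.2
thick side [ 4.96647e+02 -3.30468e+02 -1.33000e-01] 275.6
foot line y= [ 0.13428127 30.87482338] yaw 0.13348279627267842 y@597 111.04074221859494 res 10.607862995112525
185 [ 10  15  15  19  15  10  13   4   5   8   5  31  99 110  95  84  85  81
  70  62  39  37 102 112 114 114 124 110  61  46  50  60]
195 [ 18  13  18  14  14  17  20  18   8   3   1   0   7 105 116 112  90  83
  84  75  64  38  27  83 106 111 113 112 155  79  51  51]
205 [ 23  14  17  19  19  19  13  14  16   4   2   5   8   3  79 106 115  99
  84  82  73  61  50  32  63 102 114 114 115 147  74  50]
215 [ 17  17  13  18  19  19  15  14  15  13   2   7   2   8   1  48  99 109
  86  86  86  82  65  57  33  50 106 111 114 115 138  95]
222 [ 19  21  17  13  15  13  15  18  18  21  18   9  11   5   0   1  69 105
 112  95  86  85  79  66  48  37  64 105 110 115 115 140]
pad [649.9  97.8  46. ] gap 20.2
pad [604.4  91.1  46. ] gap 20.8
pad [548.1  82.7  46. ] gap 21.6
3.85
```

```bash
python3 - <<'E'
from h import *
T=np.mean([env.snapshot("top").astype(float).mean(2) for _ in range(3)],0)
foot=[];topl=[];pad=[]
for v in list(range(150,180))+list(range(182,224))+list(range(232,262)):
    r=T[v]; xe=190+(v-148)*13.2/117.5  # expected foot
    a=int(xe)-4; s=r[a:a+9]; k=np.where((s[:-1]<55)&(s[1:]>=55))[0]
    if len(k): k=k[0]; foot.append((a+k+(55-s[k])/(s[k+1]-s[k]),v))
    if 184<=v<=222:
        b=int(foot[-1][0])+2; s=r[b:b+5]; k=np.where((s[:-1]>98)&(s[1:]<=98))[0]
        if len(k): k=k[0]; pad.append((b+k+(s[k]-98)/(s[k]-s[k+1]),v))
F=np.array([ray("top",q,0)[:2] for q in foot]); 
for _ in range(4):
    c=np.polyfit(F[:,0],F[:,1],1); e=F[:,1]-np.polyval(c,F[:,0]); print(len(F),np.std(e)); F=F[abs(e)<max(2*np.std(e),.8)]
print("line",c,"yaw",np.arctan(c[0]),"y@597",np.polyval(c,597))
P=np.array([ray("top",q,46)[:2] for q in pad]); gp=(np.polyval(c,P[:,0])-P[:,1])*np.cos(np.arctan(c[0])); print(len(P),gp.round(1), np.median(gp))
print("pad x range",P[:,0].min(),P[:,0].max())
E
```

```text
102 0.2236651583196634
102 0.2236651583196634
102 0.2236651583196634
102 0.2236651583196634
line [ 0.14643645 22.15750663] yaw 0.14540300416922802 y@597 109.580067143269
39 [16.2 16.8 17.1 18.  17.9 18.  17.9 16.9 16.5 17.  16.9 18.  18.  18.3
 18.  17.1 16.5 16.9 17.5 18.2 18.  18.  18.1 17.1 16.5 17.4 17.4 18.
 17.8 17.9 17.8 16.8 16.3 17.3 17.1 18.2 18.  17.9 17.9] 17.824999794345384
pad x range 548.0898837750196 646.0360383738952
```

The top view gives the hob face line to good precision: yaw 0.145, y about 109.6 mm at x=597. The free gap looks wide, about 15–17 mm, so I'll try the thick packer first. It is the right-hand board in the rack.

```bash
cat >> h.py <<'E'
def inc(x,y,z,deg,src=None):
    s=env.state(); p,psi=s["tcp_pos"],s["orientation"][2]
    if src: p,psi=np.array(src[:3]),np.radians(src[3])
    d=np.array([x,y,z])-p; c,q=np.cos(psi),np.sin(psi)
    return [round(v,2) for v in ((c*d[0]+q*d[1])/10,(q*d[0]-c*d[1])/10,-d[2]/10,(np.degrees(psi)-deg+180)%360-180)]
E
python3 - <<'E'
from h import *
print(inc(560,150,260,80)); print(inc(498,-327,200,81.4,(560,150,260,80))); print(inc(498,-327,77,81.4,(498,-327,200,81.4)))
E
```

```text
[np.float64(-31.44), np.float64(48.95), np.float64(-2.87), np.float64(-7.4)]
[np.float64(-48.05), np.float64(2.18), np.float64(6.0), np.float64(-1.4)]
[np.float64(0.0), np.float64(0.0), np.float64(12.3), np.float64(0.0)]
```

>>> play_rows:
  increments:
    - [-31.4,49,-2.9,-7.4]
    - [-31.4,49,-2.9,-7.4]
    - [-31.4,49,-2.9,-7.4]
    - [-31.4,49,-2.9,-7.4]
    - [-31.4,49,-2.9,-7.4]
    - [-31.4,49,-2.9,-7.4]
    - [-31.4,49,-2.9,-7.4]
    - [-31.4,49,-2.9,-7.4]
    - [-31.4,49,-2.9,-7.4]
    - [-31.4,49,-2.9,-7.4]
    - [-31.4,49,-2.9,-7.4]
    - [-31.4,49,-2.9,-7.4]
    - [-31.4,49,-2.9,-7.4]
    - [-31.4,49,-2.9,-7.4]
    - [-31.4,49,-2.9,-7.4]
  claw: 0.2
  grip_force: 40

```text
time_s: 5.25
tcp_pos: [566.9, 139.4, 260.3]
orientation: [3.135, 0.005, 1.381]
ft_force: [1.0, -1.4, -0.8]
opening: 0.6
```

>>> play_rows:
  increments:
    - [-48,2.2,6,-1.4]
    - [-48,2.2,6,-1.4]
    - [-48,2.2,6,-1.4]
    - [-48,2.2,6,-1.4]
    - [-48,2.2,6,-1.4]
    - [-48,2.2,6,-1.4]
    - [-48,2.2,6,-1.4]
    - [-48,2.2,6,-1.4]
    - [-48,2.2,6,-1.4]
    - [-48,2.2,6,-1.4]
    - [-48,2.2,6,-1.4]
    - [-48,2.2,6,-1.4]
    - [-48,2.2,6,-1.4]
    - [-48,2.2,6,-1.4]

```text
time_s: 6.42
tcp_pos: [497.9, -328.1, 199.8]
orientation: [-3.141, 0.0, 1.416]
ft_force: [0.9, 1.1, -0.1]
opening: 0.597
```

```bash
python3 - <<'E'
from h import *
s=env.state(); print(s["time_s"],s["tcp_pos"].round(1),s["orientation"].round(3),s["opening"]); print(inc(498,-327,77,81.4))
for n in ("side",):
    save(n,n+"1.png",(200,180,400,370),4)
    print([(toworld(n,r["centre"]).round(),round(r["confidence"],2)) for r in env.mark_of(n,"thick_centre")])
E
```

```text
6.4167 [ 497.9 -328.1  199.8] [-3.141  0.     1.416] 0.5969486059401555
[np.float64(0.11), np.float64(-0.01), np.float64(12.28), np.float64(-0.25)]
[(array([ 500., -332.,   61.]), 0.58)]
```

View pics/side1.png

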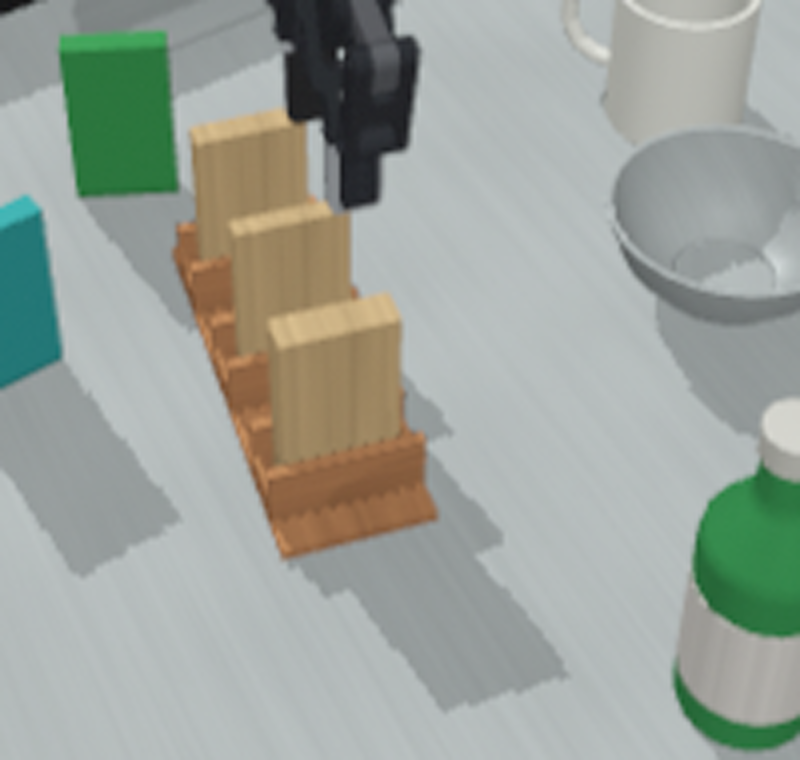

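The enlarged view shows the three wooden boards in the rack, with the thickest nearest the camera at (335,380) in the crop. The green and turquoise look-alikes stand apart from it. The gripper is above the thick board, so I'll descend and grip.

>>> play_rows:
  increments:
    - [0,0,3,0]
    - [0,0,6,0]
    - [0,0,9,0]
    - [0,0,11,0]
    - [0,0,12.2,0]
    - [0,0,12.2,0]

```text
time_s: 7.02
tcp_pos: [498.3, -323.6, 76.2]
orientation: [-3.138, -0.003, 1.424]
ft_force: [0.3, 0.2, 0.7]
opening: 0.598
```

>>> play_rows:
  increments:
    - [0,0,0,0]
    - [0,0,0,0]
    - [0,0,0,0]
    - [0,0,0,0]
    - [0,0,0,0]
    - [0,0,0,0]
    - [0,0,0,0]
    - [0,0,0,0]
  claw: -1

```text
time_s: 7.68
tcp_pos: [500.2, -326.7, 80.0]
orientation: [3.138, 0.001, 1.42]
ft_force: [-0.2, -0.2, 7.3]
opening: 0.202
```

>>> play_rows:
  increments:
    - [0,0,-1,0]
    - [0,0,-3,0]
    - [0,0,-6,0]
    - [0,0,-9,0]
    - [0,0,-12,0]
    - [0,0,-12,0]

```text
time_s: 8.18
tcp_pos: [502.2, -328.0, 204.9]
orientation: [3.131, 0.004, 1.42]
ft_force: [2.0, 0.0, -0.9]
opening: 0.203
```

```bash
python3 - <<'E'
from h import *
s=env.state(); print(s["time_s"],s["tcp_pos"].round(1),s["orientation"].round(3),s["opening"]*85,s["ft_force"],s["torque"])
env.snapshot("side");print([(toworld("side",r["centre"]).round(),round(r["confidence"],2)) for r in env.mark_of("side","thick_centre")])
# thick: target 16mm from face, above gap
a=0.1454; n=np.array([np.sin(a),-np.cos(a)]); e=np.array([597,109.6]); 
for off in(18,): 
  q=e+off*n; print(q, inc(*q,200,98.3), inc(*q,145,98.3))
E
```

```text
8.1833 [ 502.2 -328.   204.9] [3.131 0.004 1.42 ] 17.238038638984055 [ 1.9695263   0.0389226  -0.91962409] [-0.01551614 -0.05542418 -0.02015699]
[(array([ 502., -330.,  182.]), 0.73)]
[599.60798797  91.78993546] [np.float64(42.89), np.float64(3.64), np.float64(0.01), np.float64(-16.93)] [np.float64(42.89), np.float64(3.64), np.float64(5.51), np.float64(-16.93)]
```

>>> play_rows:
  increments:
    - [2,0,-1.5,-2]
    - [6,0.5,-1.5,-6]
    - [42.5,3.6,-1,-17]
    - [42.5,3.6,-1,-17]
    - [42.5,3.6,-1,-17]
    - [42.5,3.6,-1,-17]
    - [42.5,3.6,-1,-17]
    - [42.5,3.6,-1,-17]
    - [42.5,3.6,-1,-17]
    - [42.5,3.6,-1,-17]
    - [42.5,3.6,-1,-17]
    - [42.5,3.6,-1,-17]
    - [42.5,3.6,-1,-17]
    - [42.5,3.6,-1,-17]
    - [42.5,3.6,-1,-17]

```text
time_s: 9.53
tcp_pos: [597.3, 86.0, 207.4]
orientation: [-3.139, 0.002, 1.715]
ft_force: [-0.3, 1.0, -1.1]
opening: 0.203
```

```bash
python3 - <<'E'
from h import *
s=env.state(); print(s["time_s"],s["tcp_pos"].round(1),s["orientation"].round(3),s["opening"]*85,s["ft_force"].round(2))
for n in("side","top"):
  env.snapshot(n);print([(toworld(n,r["centre"]).round(1),round(r["confidence"],2)) for r in env.mark_of(n,"thick_centre")])
  print([(toworld(n,r["centre"]).round(1),round(r["confidence"],2)) for r in env.mark_of(n,"gap_edge")])
save("side","side2.png",(180,60,320,200),5)
a=0.1454; n=np.array([np.sin(a),-np.cos(a)]); e=np.array([597,109.6]); 
q=e+13.5*n; print(q, inc(*q,150,98.3))
E
```

```text
9.5333 [597.3  86.  207.4] [-3.139e+00  2.000e-03  1.715e+00] 17.261974380971076 [-0.3   0.99 -1.14]
[]
[(array([599.4, 100.9,  57.4]), 0.57)]
[(array([596.3, 108.3,   3.3]), 0.71), (array([597.8,  85.2, 182.8]), 0.68)]
[(array([599.3, 105.6,  64.2]), 0.58)]
[598.95599098  96.2424516 ] [np.float64(0.81), np.float64(0.21), np.float64(5.84), np.float64(0.04)]
```

View pics/side2.png

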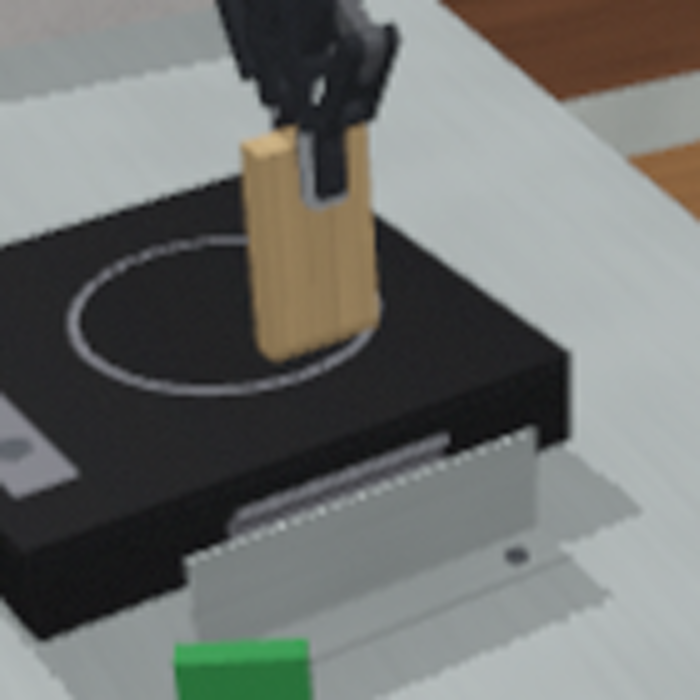

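The board is held upright over the hob side of the gap, with its foot at about (320,340) in the crop. The pad strip is visible behind the guard at (340,480). I'll move over the mouth and descend gently.

>>> play_rows:
  increments:
    - [0.7,0.2,2,0]
    - [0.7,0.2,4,0]
    - [0.7,0.2,5.5,0]
    - [0.7,0.2,6.3,0]
    - [0.7,0.2,6.3,0]
    - [0.7,0.2,6.3,0]

```text
time_s: 10.38
tcp_pos: [599.1, 95.7, 145.4]
orientation: [-3.142, -0.0, 1.717]
ft_force: [0.6, -0.7, 0.2]
opening: 0.205
```

>>> play_rows:
  increments:
    - [0,0,0.2,0]
    - [0,0,0.4,0]
    - [0,0,0.6,0]
    - [0,0,0.8,0]
    - [0,0,1.0,0]
    - [0,0,1.0,0]

```text
time_s: 10.88
tcp_pos: [598.8, 95.7, 135.0]
orientation: [-3.141, 0.0, 1.717]
ft_force: [-0.1, -0.2, 0.3]
opening: 0.204
```

>>> play_rows:
  increments:
    - [0,0,0.2,0]
    - [0,0,0.4,0]
    - [0,0,0.6,0]
    - [0,0,0.6,0]
    - [0,0,0.6,0]

```text
time_s: 11.3
tcp_pos: [598.9, 95.7, 129.1]
orientation: [-3.141, -0.0, 1.717]
ft_force: [-0.1, 0.5, -0.8]
opening: 0.207
```

>>> play_rows:
  increments:
    - [0.1,0,0,0]
    - [0.2,0,0,0]
    - [0.3,0,0,0]
    - [0.3,0,0,0]
    - [0.3,0,0,0]

```text
time_s: 11.72
tcp_pos: [598.7, 98.6, 129.4]
orientation: [3.141, 0.0, 1.717]
ft_force: [0.8, -0.5, 0.0]
opening: 0.201
```

>>> play_rows:
  increments:
    - [0.1,0,0,0]
    - [0.2,0,0,0]
    - [0.2,0,0,0]
    - [0.2,0,0,0]

```text
time_s: 12.05
tcp_pos: [598.6, 99.1, 129.4]
orientation: [-3.142, 0.002, 1.716]
ft_force: [0.9, -4.9, 0.7]
opening: 0.2
```

>>> play_rows:
  increments:
    - [0.1,0,0,0]
    - [0.2,0,0,0]
    - [0.2,0,0,0]
    - [0.2,0,0,0]

```text
time_s: 12.38
tcp_pos: [598.5, 99.5, 129.4]
orientation: [-3.141, 0.004, 1.716]
ft_force: [2.0, -6.9, 2.6]
opening: 0.2
```

Contact with the hob face was felt at y ≈ 98.7. I'll back off to a light touch and go down.

>>> play_rows:
  increments:
    - [-0.4,0,0,0]
    - [-0.4,0,0.2,0]
    - [-0.4,0,0.4,0]
    - [-0.4,0,0.6,0]
    - [-0.4,0,0.8,0]
    - [-0.4,0,0.8,0]

```text
time_s: 12.88
tcp_pos: [598.3, 98.7, 120.7]
orientation: [-3.141, 0.0, 1.718]
ft_force: [0.4, -3.9, -1.7]
opening: 0.203
```

>>> play_rows:
  increments:
    - [0,0,0.2,0]
    - [0,0,0.4,0]
    - [0,0,0.6,0]
    - [0,0,0.8,0]
    - [0,0,0.8,0]

```text
time_s: 13.3
tcp_pos: [599.1, 98.7, 113.4]
orientation: [3.141, 0.0, 1.717]
ft_force: [1.4, -3.4, 3.2]
opening: 0.207
```

>>> play_rows:
  increments:
    - [0,0,0.2,0]
    - [0,0,0.4,0]
    - [0,0,0.6,0]
    - [0,0,0.6,0]

```text
time_s: 13.63
tcp_pos: [598.8, 98.6, 107.0]
orientation: [3.141, -0.0, 1.717]
ft_force: [1.9, -4.3, 0.9]
opening: 0.202
```

>>> play_rows:
  increments:
    - [0,0,0.2,0]
    - [0,0,0.4,0]
    - [0,0,0.6,0]
    - [0,0,0.6,0]

```text
time_s: 13.97
tcp_pos: [598.5, 98.5, 100.8]
orientation: [-3.141, 0.0, 1.717]
ft_force: [2.3, -4.1, 1.6]
opening: 0.201
```

>>> play_rows:
  increments:
    - [-0.1,0,0.3,0]
    - [-0.1,0,0.6,0]
    - [-0.1,0,0.9,0]
    - [-0.1,0,1.2,0]
    - [-0.1,0,1.2,0]

```text
time_s: 14.38
tcp_pos: [598.3, 98.3, 88.3]
orientation: [-3.141, -0.001, 1.718]
ft_force: [2.3, -2.4, -2.3]
opening: 0.202
```

>>> play_rows:
  increments:
    - [0,0,0.2,0]
    - [0,0,0.4,0]
    - [0,0,0.6,0]
    - [0,0,0.8,0]
    - [0,0,0.8,0]

```text
time_s: 14.8
tcp_pos: [598.5, 98.2, 80.8]
orientation: [-3.141, -0.001, 1.718]
ft_force: [0.6, -1.5, -1.8]
opening: 0.203
```

>>> play_rows:
  increments:
    - [0,0,0.2,0]
    - [0,0,0.4,0]
    - [0,0,0.5,0]
    - [0,0,0.5,0]

```text
time_s: 15.13
tcp_pos: [598.6, 98.2, 76.0]
orientation: [3.142, -0.001, 1.718]
ft_force: [0.5, -0.2, -0.4]
opening: 0.201
```

>>> play_rows:
  increments:
    - [0,0,0.1,0]
    - [0,0,0.2,0]
    - [0,0,0.2,0]

```text
time_s: 15.38
tcp_pos: [598.7, 98.2, 74.1]
orientation: [3.142, -0.001, 1.718]
ft_force: [-0.1, 0.6, 0.1]
opening: 0.203
```

>>> play_rows:
  increments:
    - [0,0,0.1,0]
    - [0,0,0.2,0]
    - [0,0,0.2,0]

```text
time_s: 15.63
tcp_pos: [598.7, 98.2, 74.0]
orientation: [3.141, -0.0, 1.717]
ft_force: [-3.9, 0.0, 15.3]
opening: 0.208
```

Home: floor contact at TCP z = 74, which matches the grip height. I'll relieve the vertical load and test sideways whether the pad really holds it.

>>> play_rows:
  increments:
    - [0,0,-0.15,0]
    - [-0.1,0,-0.15,0]
    - [-0.2,0,-0.15,0]
    - [-0.2,0,-0.15,0]
    - [-0.2,0,-0.15,0]

```text
time_s: 16.05
tcp_pos: [598.6, 98.0, 74.0]
orientation: [3.141, -0.003, 1.719]
ft_force: [-2.7, 4.2, 5.4]
opening: 0.207
```

>>> play_rows:
  increments:
    - [0.1,0,0,0]
    - [0.2,0,0,0]
    - [0.2,0,0,0]
    - [0.2,0,0,0]

```text
time_s: 16.38
tcp_pos: [598.6, 98.1, 74.0]
orientation: [-3.142, -0.001, 1.718]
ft_force: [-2.3, 2.5, 5.8]
opening: 0.201
```

The packer resists being pulled off the hob: a 2 mm command gave 0.2 mm of movement and +4 N from the pad. It is held, so I'll release.

>>> play_rows:
  increments:
    - [0,0,0,0]
    - [0,0,0,0]
    - [0,0,0,0]
    - [0,0,0,0]
    - [0,0,0,0]
    - [0,0,0,0]
  claw: -0.2

```text
time_s: 16.88
tcp_pos: [598.7, 97.5, 73.6]
orientation: [-3.141, 0.0, 1.717]
ft_force: [1.6, -0.8, 0.2]
opening: 0.399
```

>>> play_rows:
  increments:
    - [0,0,-1,0]
    - [0,0,-3,0]
    - [0,0,-6,0]
    - [0,0,-10,0]
    - [0,0,-14,0]
    - [0,0,-16,0]
    - [0,0,-16,0]
    - [-10,0,-16,0]
    - [-20,0,-16,0]
    - [-20,0,-16,0]
    - [-20,0,-16,0]
    - [-20,0,-16,0]
    - [-20,0,-16,0]
    - [-20,0,-16,0]

```text
time_s: 18.05
tcp_pos: [627.2, -103.8, 233.0]
orientation: [-3.14, 0.001, 1.712]
ft_force: [0.2, 1.0, -0.1]
opening: 0.4
```

```bash
python3 - <<'E'
from h import *
s=env.state(); print(s["time_s"],s["tcp_pos"].round(1),s["ft_force"].round(2))
for n in("side","top"):
  env.snapshot(n)
  for k in("thick_centre","middle_centre","thin_centre"): print(n,k,[(toworld(n,r["centre"]).round(1),round(r["confidence"],2)) for r in env.mark_of(n,k)])
a=cv2.resize(env.snapshot("side")[60:200,180:320],(400,400),interpolation=2); b=cv2.resize(env.snapshot("top")[150:270,165:285],(400,400),interpolation=2)
cv2.imwrite("pics/end.png",np.hstack([a,b])[:,:,::-1])
E
```

```text
18.05 [ 627.2 -103.8  233. ] [ 0.21  1.04 -0.06]
side thick_centre [(array([600.4,  97.4,  51.4]), 0.86)]
side middle_centre [(array([ 516.3, -192.3,   59.8]), 0.96), (array([489.3, -85.6,  49.5]), 0.6), (array([ 381.4, -194.6,   52.8]), 0.58)]
side thin_centre [(array([ 511.4, -258.3,   59.4]), 0.8)]
top thick_centre [(array([598.1, 100.1,  51.6]), 0.61)]
top middle_centre []
top thin_centre [(array([ 505.9, -254.9,   55.2]), 0.53)]
```

View pics/end.png

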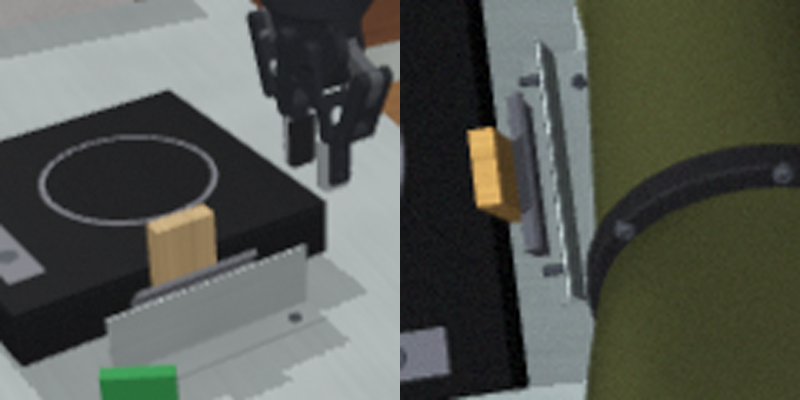

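The thick packer stands upright in the gap, at (180,250) in the left half and (492,172) in the right. Its centre is at z ≈ 51.5 mm, it touches both the hob and the pad, and the gripper is clear. Handing in.

```bash
python3 -c "
from cell import env
print(env.finish_job())"
```

```text
the job is handed in; nothing more can be done
None
```

The thick (18 mm) packer is in the gap, pressed fully home and released. It was the first one I tried, because the camera showed a wide gap, and it slid down without jamming. The thin and middle packers were never touched. The job was handed in at about 18 s of the 72 s; no verdict came back.

**Last checks:**
- **Depth:** both cameras put the packer's centre about 51.5 mm up. The worktop was felt at TCP height 74 mm, which matches the grip height.
- **Held by the pad:** a 2 mm pull away from the hob moved it only 0.2 mm, against about 4 N. I did not measure its press on the hob directly.
- **Upright and clear:** the last picture shows it standing straight between hob and pad, with the gripper clear. The highest total push I read during the work was about 16 N, mostly straight down on the worktop; sideways it stayed under 8 N.
- **Other packers:** the side camera saw both still upright in the rack.

**What disagreed or failed:**
- My camera estimate of the gap was 16–18 mm and ran slightly high, since the stated maximum is 17 mm.
- The two methods of locating the hob face differed by about 5 mm, so I settled it by touch, at about y = 108 mm.
- The final top picture missed the middle packer, probably because the arm covered much of that view.

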